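Square a terminal module in the test fixture and hold the probe carriage at its detent

ROBOT

A 6-joint arm with a two-finger parallel gripper is mounted at the origin on the work surface. World frame = base frame: x ahead of the robot, y to its left, z up, the work surface at z = 0. Lengths are in m, angles in rad, forces in N, time in s.
With the tool pointing down it reaches from about 0.35 to 0.85 m from the base axis. Payload 8.1 kg.
Tool frame: the origin (TCP) lies on the centre line of the jaws, within the pads' length; the fingertips stand 11 mm ahead of it and the grasp point (between the pads) lies 8 mm behind it; z points along the fingers, y is the line along which they close (so a half turn about z gives the same grasp; the last joint's range is limited). The gripper opens to 85 mm and grips with 20 to 120 N. Pads are 22 mm wide; open, the fingers measure 114 mm over their backs; the gripper's body (76 mm by 85 mm) begins 54 mm behind the grasp point. The pads swing forward as they close: fully open they stand 13 mm farther back than shut.
Start: joints at [1.137, 0.13, 1.488, -0, 1.523, -0.085], TCP at [0.205, 0.564, 0.242] pointing down, gripper open.
Joint ranges: [-2.96, 2.96], [-0.89, 2.26], [0.02, 2.5], [-1.34, 4.48], [0, 2.73], [-2.66, 2.66]. Speed limits (rad/s): [2.39, 2.39, 2.79, 3.14, 3.14, 3.14].

INTERFACE

Orientations are given as a rotation vector (axis times angle).
In Python, from station import monitor, vision, ticket gives the robot as it stands. The module is installed in compiled form; this text tells all that it offers.
- The arm moves only by the tool apply_moves, never from a script. Its argument "targets" is a list of rows, each an object with "grip": the closure, from 0 (fully open) to 1 (shut); "travel": the shift along the tool's x, y, z in m, a list of three; "rotation": the turn, a rotation vector about the tool's x, y, z in rad, a list of three. In form: [{"grip": grip, "travel": [dx, dy, dz], "rotation": [ax, ay, az]}, ...]. A call has 1 to 10 rows; each row is the pose to reach, as a shift and turn from the pose commanded when the call began, along the tool's axes at that moment; what a row does not reach only later rows make up. A row lasts 1/10 s, in which the tool goes at most 50 mm and 8.59 degrees, less where a joint would pass 70% of its speed; a pose out of reach is approached as far as the arm can. A call with a gripper value outside its range is refused whole. The fingers move at their own pace and stop on an object; "grip_force" is the grip in N (left out, the last holds). Time passes only in rows, so rows that repeat a pose let the fingers close. It gives the time, the measured TCP pose, the force, the opening and the grip force at its end, in the units of the state.
- monitor.state(): the state, without advancing time (a new reading comes with each control period).
- vision.snapshot(name): name is "scene" or "top" or "wrist"; returns a dict with "img" (400x640x3 uint8, red, green, blue), "vfov" (degrees; the focal length in pixels is half the picture's height over the tangent of half this angle, whatever the lens; pixels are square), "cx", "cy" (the principal point, pixels), "rvec" (rotation vector, rad) and "tvec" (3), from world to camera coordinates, as OpenCV has them. Camera axes: x right, y down, z forward; pixel columns grow to the right and rows downward; lengths in m; the calibration is good to about 2 mm. A picture is of the moment at which its call begins. There is no depth.
- ticket.sign_off(): hands the job in; it is judged then, once.
The state is a dict: "time": time; "joints": joint angles; "qd": joint speeds; "effort": joint torques, N m; "tool_pos": TCP position; "tool_rot": TCP orientation; "wrist_force": force on the tool from outside, world axes, zero at the start; "wrist_torque": the same for the moment, N m; "width": finger opening in m; "grasp_force": force on a finger pad.
Only numpy, scipy, OpenCV 4.12 (cv2) and the standard library are available. Lean on these libraries where they do the work, as an engineer would, in place of code of your own. Each camera call takes 0.05 s, during which the arm holds its last target. There are 200 camera calls.

TASK

Push the dark grey terminal module lying on the test fixture's plate square and flush into the corner of the steel fence and leave it there. Then grip the upright fin of the probe carriage, slide it along its rail until its spring ball clicks into the notch of the index strip, and finish still gripping the fin with the carriage held at the notch. Leave everything else on the bench where it is.

Things in the scene. Friction and masses are not known exactly. Their poses are not given: they have to be found in the camera images.
- corner (a point): Inner corner of the steel fence, at plate-top level. Axes: x towards the far fence (240 mm long, runs along y), y towards the side fence (130 mm long, runs along x), z up. Fences are 8 mm thick, 16 mm high above the plate; the module belongs on the -x, -y side of this point.
- plate (a point): Centre of the top of the fixed fixture's aluminium plate, 250 (x) x 440 (y) x 12 mm, top 12 mm above the bench; axes as corner. The carriage's rail, 18 mm high, runs along y with its centre line at x = +78 mm, beyond the far fence (x = +31 to +39 mm).
- module_center (a point): Centre of the loose terminal module's dark grey base, 11 mm above the plate: a solid block 80 (x) x 120 (y) x 22 mm, 0.16 to 0.31 kg. On it, up to 13 mm higher, a white terminal row (+x side) and black blocks, for show only: touch the base. Axes start within 0.3 rad of the fixture's. When flush it lies at x = -40, y = -60 mm from corner, axes parallel.
- carriage (a joint): Position of the probe carriage along its rail, in m: 0 at the -y end, growing along the fixture's +y to the end stop at 0.24. Starts between 0 and 0.03. Sliding drags steadily with 2 to 4 N until the notch. At 0.15 the fin stands at y = -126 mm from corner.
- grip (a point): Grip point of the carriage: centre of its upright aluminium fin, 14 mm thick along the rail (y), 30 mm along x, 36 mm tall, its top 16 mm above this point, the black saddle (44 x 44 mm) 20 mm below it. Axes as the fixture's. A probe arm, 10 mm wide and 18 to 12 mm below this point, reaches 60 mm in -x; it passes clear above the module.
- ball (a joint): Drop of the carriage's spring ball, in m: 0 to 0.0007 on the flat strip, about 0.0018 fully down in the notch, which it is within some 3 mm of the notch's centre. The one notch is a 12 mm gap in the dark index strip between the rail's bars, at a carriage value from 0.14 to 0.22. Drag falls to nearly 0 N as the ball drops in, from 5 mm before the centre; driving on out of the notch takes 7 to 8 N.
- relay: bystander, leave alone: small black relay block 28 x 30 x 26 mm lying on the fixture's plate; origin at its underside
- fuse: bystander, leave alone: white cartridge fuse with metal caps, 15 x 40 x 15 mm, lying on the fixture's plate; origin at its underside
- meter: bystander, leave alone: yellow hand multimeter, 150 x 75 x 40 mm; origin at its underside
- driver: bystander, leave alone: screwdriver lying on the bench; origin at its underside
- spanner: bystander, leave alone: open-ended spanner lying on the bench; origin at its underside
- capacitor: bystander, leave alone: metal can capacitor, 35 mm diameter, 55 mm tall, standing; origin at its underside
- tray: bystander, leave alone: grey parts tray with six pockets, 120 x 180 x 30 mm; origin at its underside
Mind the look-alikes: they are no part of the job. Of the things like the part that bears module_center, leave any that is orange or purple; of the rest the larger one is meant.

How it is judged:
On the way, in this order (a step that is already met when the one before it is completed fails the run):
1. the module sits square and flush in the fence corner and is let go of (x of module_center in the frame of corner between -0.0425 and -0.037 m and y of module_center in the frame of corner between -0.0625 and -0.057 m and z of module_center in the frame of corner below 0.014 m and angle between module_center's own z axis and vertical below 0.05 rad and angle between the x axis of module_center and the x axis of corner, either way round below 0.03 rad and contact force between the fingers and module below 0.1 N), for 0.2 s.
2. the carriage's ball is in the notch with the fin gripped (value of joint ball above 0.0014 m and contact force between the fingers and carriage above 3 N and distance between the grasp point and grip below 0.025 m), for 0.3 s.
At the end, for the whole second after the job is handed in: Module untouched and flush in the corner (2.5 mm at each fence, 0.03 rad, flat on the plate); carriage at rest, its ball in the notch (down over 1.4 mm, i.e. within about 3 mm of centre); fingers on the fin with over 3 N, grasp point within 25 mm of the fin's centre (all of step 1 and all of step 2 and velocity of joint carriage between -0.005 and 0.005 m/s); the arm keeps its last pose, push and grip.
It fails at once if a bystander is disturbed (moved more than 20 mm) (distance of any of relay, fuse, meter, driver, spanner, capacitor, tray from where it was at the start of the episode above 0.02 m).
It also fails if it takes over 72 s, if anything falls off the work surface, if the arm or the gripper's body presses on something with over 40 N, if the wrist force passes 120 N, or if a joint passes its speed limit or range.

## Working session

There is one attempt and no reset: what is moved stays moved. The work goes in short steps, Python scripts to look and compute and a tool call to move; the robot and the scene stay as the last step left them, time stands still between calls to the robot, and variables do not carry over. Pictures are saved under pics/ and viewed, at most 10 in all, crops included, and the job is handed in when it is done.

Besides the shell and the picture viewer there is one more tool, called after "Emit:" as a command line: name --argument value ..., lists and objects as JSON in quotes. apply_moves: Moves the arm, as the interface text tells. Its arguments: {"type":"object","properties":{"targets":{"type":"array"},"grip_force":{"type":"number"}},"required":["targets"]}

```bash
mkdir -p pics
cat > h.py <<'E'
import numpy as np, cv2
from station import monitor, vision, ticket
def snap(n):
    d=vision.snapshot(n); im=d["img"]; f=im.shape[0]/2/np.tan(np.radians(d["vfov"])/2)
    K=np.array([[f,0,d["cx"]],[0,f,d["cy"]],[0,0,1]]); R=cv2.Rodrigues(np.array(d["rvec"],float))[0]
    return dict(im=cv2.cvtColor(im,cv2.COLOR_RGB2BGR),K=K,R=R,t=np.array(d["tvec"],float))
def ray(c,px,z):
    px=np.atleast_2d(px).astype(float); v=(np.linalg.inv(c["K"])@np.c_[px,np.ones(len(px))].T)
    d=(c["R"].T@v).T; o=-c["R"].T@c["t"]
    return o+d*((z-o[2])/d[:,2])[:,None]
def proj(c,P):
    P=np.atleast_2d(P).astype(float); q=c["K"]@(c["R"]@P.T+c["t"][:,None]); return (q[:2]/q[2]).T
def save(c,n): np.savez(n,**c)
def load(n): return dict(np.load(n+".npz"))
E
python3 - <<'E'
from h import *
s=monitor.state(); print({k:np.round(v,3).tolist() for k,v in s.items()})
for n in("scene","top"):
    c=snap(n); save(c,n); cv2.imwrite(f"pics/{n}.png",c["im"]); print(n,np.round(-c["R"].T@c["t"],3),c["K"][0,0])
E
```

```text
{'time': 0.0, 'joints': [1.137, 0.131, 1.489, 0.0, 1.523, -0.085], 'qd': [0.0, 0.001, 0.002, -0.001, 0.0, -0.0], 'effort': [0.002, -56.941, -50.054, 0.0, 0.015, 0.0], 'tool_pos': [0.205, 0.563, 0.241], 'tool_rot': [-0.545, -3.093, 0.003], 'wrist_force': [-0.295, -0.928, 0.275], 'wrist_torque': [0.019, -0.0, 0.002], 'grasp_force': 0.0, 'width': 0.085}
scene [ 1.15  -0.61   0.777] 425.519669525157
top [ 0.253 -0.004  1.599] 464.68589781448765
```

View pics/scene.png

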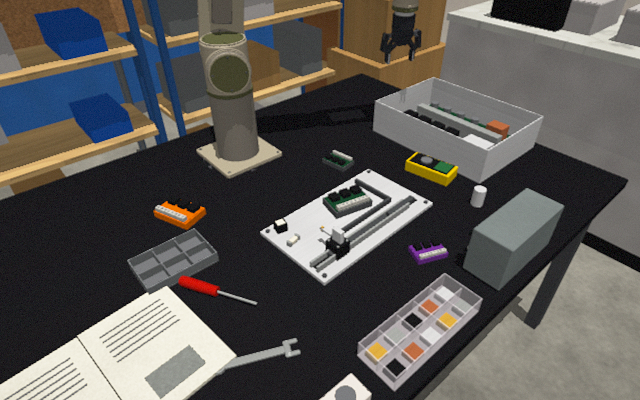

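View pics/top.png

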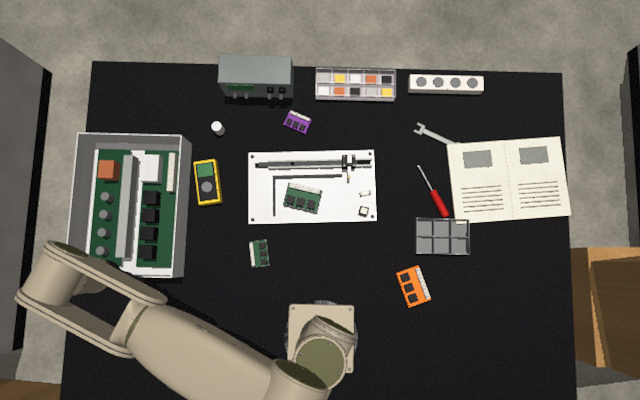

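Candidates in the top view: the module on the plate (302,198), a smaller one on the bench (259,253), an orange one (413,286) and a purple one (297,121). I choose the larger grey one on the plate. Next I'll check it in a close crop.

Run:
```python
from h import *
c=load("top"); im=c["im"][140:235,238:388]; cv2.imwrite("pics/crop.png",cv2.resize(im,None,fx=5,fy=5,interpolation=cv2.INTER_CUBIC))
```

```text
(no output)
```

View pics/crop.png

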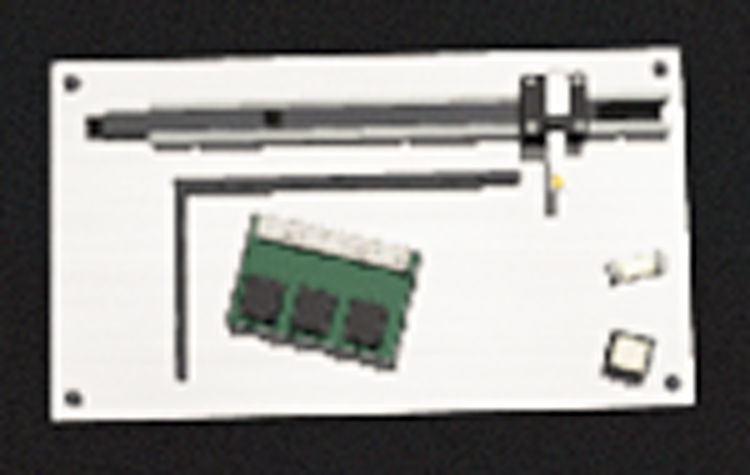

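The crop shows the grey-based module with its white terminal row, at crop (322,290). The inner fence corner is near (187,190), the notch near (272,118) and the fin near (562,95). Next come rough poses from the top view.

Run:
```python
from h import *
c=load("top"); cr=lambda u,v:(238+u/5-.4,140+v/5-.4)
P=lambda l,z:np.round(ray(c,[cr(*p) for p in l],z),4)
pl=P([(50,62),(678,47),(695,405),(52,420)],.012); print("plate",pl.tolist(),pl.mean(0))
print(np.linalg.norm(np.diff(pl,axis=0),axis=1))
e=pl[0]+pl[3]-pl[1]-pl[2]; print("yaw of y axis", np.arctan2(-e[0],e[1]))
print("corner",P([(187,190)],.028)); print("mod",P([(322,290)],.04)); print("notch",P([(272,118)],.026)); print("fin top",P([(562,92)],.08))
```

```text
plate [[0.6225, 0.2708, 0.012], [0.644, -0.1675, 0.012], [0.3931, -0.1816, 0.012], [0.3725, 0.258, 0.012]] [0.508025 0.044925 0.012   ]
[0.438827   0.25129588 0.4400824 ]
yaw of y axis 0.04791863741310887
corner [[0.5314 0.1701 0.028 ]]
mod [[0.4627 0.0749 0.04  ]]
notch [[0.5835 0.1136 0.026 ]]
fin top [[ 0.5946 -0.0833  0.08  ]]
```

```bash
cat >> h.py <<'E'
def goto(p,yaw):
    "travel/rotation to TCP p, tool down, tool y axis at world yaw"
    s=monitor.state(); R=cv2.Rodrigues(np.array(s["tool_rot"],float))[0]
    y=np.array([np.cos(yaw),np.sin(yaw),0]); z=np.array([0,0,-1.]); T=np.c_[np.cross(y,z),y,z]
    tr=R.T@(np.array(p)-np.array(s["tool_pos"])); rv=cv2.Rodrigues(R.T@T)[0].ravel()
    print("travel",np.round(tr,4).tolist(),"rot",np.round(rv,4).tolist())
E
python3 -c "
from h import *
goto([.40,.05,.32],np.pi/2+.048)"
```

```text
travel [-0.3589, -0.416, -0.078] rot [-0.0016, -0.0005, -0.3968]
```

Emit:
apply_moves --targets '[{"grip": 0,"travel": [-0.36,-0.416,-0.078],"rotation": [0,0,-0.397]},{"grip": 0,"travel": [-0.36,-0.416,-0.078],"rotation": [0,0,-0.397]},{"grip": 0,"travel": [-0.36,-0.416,-0.078],"rotation": [0,0,-0.397]},{"grip": 0,"travel": [-0.36,-0.416,-0.078],"rotation": [0,0,-0.397]},{"grip": 0,"travel": [-0.36,-0.416,-0.078],"rotation": [0,0,-0.397]},{"grip": 0,"travel": [-0.36,-0.416,-0.078],"rotation": [0,0,-0.397]},{"grip": 0,"travel": [-0.36,-0.416,-0.078],"rotation": [0,0,-0.397]},{"grip": 0,"travel": [-0.36,-0.416,-0.078],"rotation": [0,0,-0.397]},{"grip": 0,"travel": [-0.36,-0.416,-0.078],"rotation": [0,0,-0.397]},{"grip": 0,"travel": [-0.36,-0.416,-0.078],"rotation": [0,0,-0.397]}]'

```text
time: 1.1
tool_pos: [0.3815, 0.0997, 0.3126]
tool_rot: [-0.076, 3.14, 0.0]
wrist_force: [1.5, 0.4, -0.2]
width: 0.0853
grasp_force: 0.0
```

```bash
python3 -c "
from h import *
goto([.40,.05,.32],np.pi/2+.048)"
```

```text
travel [-0.0161, -0.0505, -0.0074] rot [0.0001, 0.0004, 0.0005]
```

Emit:
apply_moves --targets '[{"grip": 0,"travel": [-0.016,-0.05,-0.007],"rotation": [0,0,0]},{"grip": 0,"travel": [-0.016,-0.05,-0.007],"rotation": [0,0,0]},{"grip": 0,"travel": [-0.016,-0.05,-0.007],"rotation": [0,0,0]}]'

```text
time: 1.4
tool_pos: [0.4, 0.0512, 0.3192]
tool_rot: [0.069, -3.14, -0.0]
wrist_force: [-0.2, 0.4, -0.5]
width: 0.0853
grasp_force: 0.0
```

Run:
```python
from h import *
c=snap("wrist"); save(c,"w1"); cv2.imwrite("pics/w1.png",c["im"]); print(monitor.state()["tool_pos"],-c["R"].T@c["t"],c["K"][0,0])
```

```text
[0.39962479 0.05239492 0.31903845] [0.33486122 0.04954392 0.4518302 ] 356.4073020757418
```

View pics/w1.png

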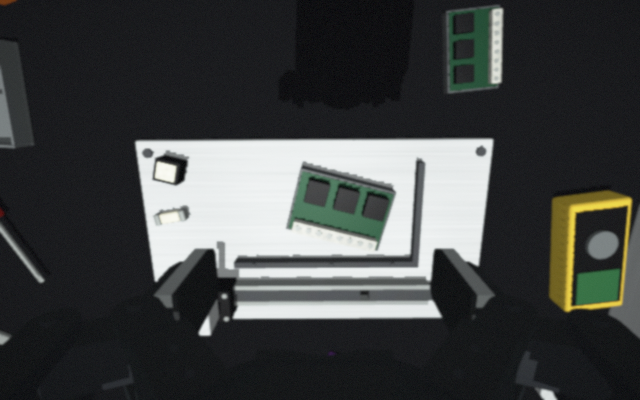

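The wrist view shows the module at (342,205), the inner fence corner near (414,258), the notch near (365,293), the relay at (170,170), the fuse at (172,216) and the carriage at the far left (222,300). Now I'll measure edges at pixel level.

Run:
```python
from h import *
c=load("w1"); g=cv2.cvtColor(c["im"],cv2.COLOR_BGR2GRAY).astype(int)
for u in(260,330,395): print("col",u,g[244:300,u].tolist())
for v in(175,205,240): print("row",v,g[v,404:434].tolist())
hsv=cv2.cvtColor(c["im"],cv2.COLOR_BGR2HSV)
# plate corners
m=(g[125:335,120:510]>140).astype(np.uint8); ys=np.arange(g.shape[0])
for u in(200,300,400): print("plate top v",u,g[134:144,u].tolist())
# module outline: non-plate inside region
roi=np.zeros(g.shape,np.uint8); roi[150:252,270:408]=1
m=((hsv[...,2]<150)&(roi>0)).astype(np.uint8)
n,l,st,_=cv2.connectedComponentsWithStats(m); k=1+st[1:,4].argmax(); 
cn=cv2.findContours((l==k).astype(np.uint8),0,1)[0][0]
m2=cv2.minAreaRect(cn); print(m2,cv2.boxPoints(m2).tolist())
```

```text
col 260 [236, 238, 239, 240, 240, 239, 238, 238, 240, 237, 226, 182, 138, 102, 67, 43, 41, 47, 61, 84, 90, 94, 97, 127, 181, 224, 235, 237, 237, 236, 235, 230, 213, 183, 149, 115, 94, 87, 86, 85, 90, 127, 173, 194, 198, 182, 143, 108, 94, 91, 92, 91, 91, 90, 91, 90]
col 330 [237, 239, 239, 240, 240, 239, 237, 238, 238, 235, 221, 177, 134, 94, 59, 44, 42, 50, 60, 72, 86, 93, 105, 157, 220, 237, 238, 238, 237, 237, 237, 236, 226, 182, 136, 103, 87, 85, 85, 86, 97, 136, 177, 197, 195, 177, 133, 98, 90, 88, 89, 90, 90, 90, 90, 95]
col 395 [239, 240, 239, 241, 241, 240, 240, 241, 238, 235, 225, 180, 124, 78, 49, 41, 38, 55, 76, 84, 87, 93, 113, 168, 223, 238, 239, 238, 237, 236, 236, 235, 225, 180, 130, 100, 87, 83, 84, 86, 103, 141, 171, 184, 174, 140, 107, 90, 90, 90, 88, 91, 89, 89, 91, 93]
row 175 [236, 236, 235, 236, 236, 235, 235, 235, 233, 225, 187, 124, 70, 56, 75, 90, 95, 92, 97, 116, 160, 207, 228, 233, 234, 234, 234, 234, 234, 234]
row 205 [239, 239, 239, 239, 238, 238, 238, 230, 198, 133, 75, 58, 75, 88, 93, 93, 96, 125, 173, 219, 233, 237, 236, 236, 236, 236, 237, 235, 236, 236]
row 240 [239, 239, 239, 240, 239, 231, 198, 132, 73, 60, 75, 86, 91, 92, 100, 139, 200, 230, 238, 238, 238, 238, 238, 238, 238, 238, 238, 237, 238, 238]
plate top v 200 [28, 28, 30, 27, 37, 80, 144, 202, 230, 236]
plate top v 300 [30, 27, 26, 31, 67, 130, 191, 226, 237, 239]
plate top v 400 [27, 30, 31, 45, 88, 146, 202, 229, 235, 236]
((341.4635009765625, 206.00843811035156), (96.97359466552734, 67.3753662109375), 13.570433616638184) [[286.42584228515625, 227.378662109375], [302.23486328125, 161.88427734375], [396.50115966796875, 184.63821411132812], [380.692138671875, 250.13259887695312]]
```

Run:
```python
from h import *
c=load("w1")
F=ray(c,[(260,256),(330,256),(395,255.9)],.012); Ft=ray(c,[(260,262),(330,261.8),(395,261)],.028)
S=ray(c,[(414.9,175),(413,205),(411,240)],.012); Pt=ray(c,[(200,140),(300,139),(400,139)],.012)
for n,a in(("far",F),("fartop",Ft),("side",S),("platenear",Pt)): print(n,np.round(a,4).tolist())
def line(a): v=a[-1]-a[0]; return v[:2]/np.linalg.norm(v[:2])
yf=line(F); print("yaw far",np.arctan2(-yf[0],yf[1]),"side",np.arctan2(line(S)[1],line(S)[0]),"near",np.arctan2(-line(Pt)[0],line(Pt)[1]))
A=np.c_[yf,-line(S)]; k=np.linalg.solve(A,(S[0]-F[0])[:2]); C=F[0][:2]+k[0]*yf; print("corner",C)
M=ray(c,[(302.2,161.9),(396.5,184.6)],.012); v=line(M); print("mod near edge",M,"yaw",np.arctan2(-v[0],v[1]),np.linalg.norm(M[1]-M[0]))
print("notch",ray(c,[(365,293.5)],.026))
print("relay,fuse",ray(c,[(170,170),(172,216)],.03))
```

```text
far [[0.5417, -0.0269, 0.012], [0.5375, 0.0667, 0.012], [0.5336, 0.1537, 0.012]]
fartop [[0.5426, -0.0242, 0.028], [0.5383, 0.0665, 0.028], [0.5335, 0.1506, 0.028]]
side [[0.4222, 0.1682, 0.012], [0.4616, 0.1701, 0.012], [0.5099, 0.1727, 0.012]]
platenear [[0.3902, -0.1001, 0.012], [0.3836, 0.0224, 0.012], [0.3782, 0.145, 0.012]]
yaw far 0.04475955721592637 side 0.05145289159041178 near 0.04902244133982229
corner [0.53265837 0.17386899]
mod near edge [[0.41181441 0.02593311 0.012     ]
 [0.43563408 0.14623577 0.012     ]] yaw -0.1954696720274117 0.12263811554964665
notch [[0.58337878 0.11557241 0.026     ]]
relay,fuse [[ 0.42551018 -0.13170479  0.03      ]
 [ 0.48386745 -0.13316441  0.03      ]]
```

```bash
python3 -c "
from h import *
goto([.365,.08,.10],np.pi/2+.048)"
```

```text
travel [0.0331, 0.0291, 0.2191] rot [0.0005, -0.0009, -0.0015]
```

Emit:
apply_moves --targets '[{"grip": 0.3,"travel": [0.033,0.029,0.05],"rotation": [0,0,0]},{"grip": 0.3,"travel": [0.033,0.029,0.1],"rotation": [0,0,0]},{"grip": 0.3,"travel": [0.033,0.029,0.15],"rotation": [0,0,0]},{"grip": 0.3,"travel": [0.033,0.029,0.2],"rotation": [0,0,0]},{"grip": 0.3,"travel": [0.033,0.029,0.24],"rotation": [0,0,0]},{"grip": 0.3,"travel": [0.033,0.029,0.27],"rotation": [0,0,0]},{"grip": 0.3,"travel": [0.033,0.029,0.285],"rotation": [0,0,0]},{"grip": 0.3,"travel": [0.033,0.029,0.292],"rotation": [0,0,0]},{"grip": 0.3,"travel": [0.033,0.029,0.294],"rotation": [0,0,0]},{"grip": 0.3,"travel": [0.033,0.029,0.294],"rotation": [0,0,0]}]'

```text
time: 2.45
tool_pos: [0.3659, 0.0806, 0.0262]
tool_rot: [-0.078, 3.14, 0.0]
wrist_force: [1.2, -0.6, 0.2]
width: 0.0596
grasp_force: 0.0
```

Run:
```python
from h import *
s=monitor.state(); print(s["tool_pos"],s["tool_rot"],s["width"])
c=snap("wrist"); save(c,"w2"); cv2.imwrite("pics/w2.png",c["im"])
```

```text
[0.36589944 0.0805768  0.02615454] [-7.79821227e-02  3.13965845e+00  2.12885239e-04] 0.05963885534163063
```

View pics/w2.png

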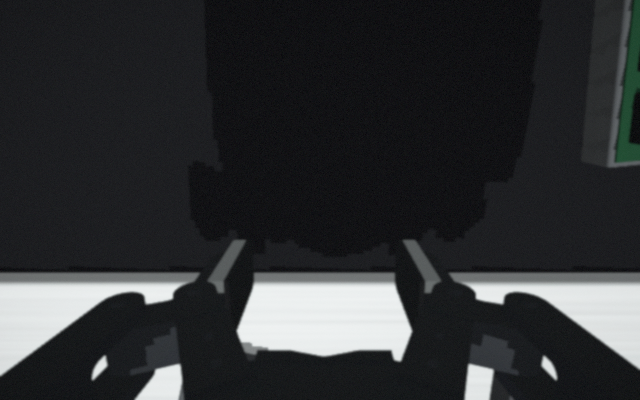

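The view shows both fingertips above the plate's near edge, at (230,250) and (420,250), with the module ahead of them. Pushing in +x now.

Emit:
apply_moves --targets '[{"grip": 0.3,"travel": [-0.01,-0.008,0],"rotation": [0,0,0]},{"grip": 0.3,"travel": [-0.02,-0.008,0],"rotation": [0,0,0]},{"grip": 0.3,"travel": [-0.028,-0.008,0],"rotation": [0,0,0]},{"grip": 0.3,"travel": [-0.034,-0.008,0],"rotation": [0,0,0]},{"grip": 0.3,"travel": [-0.04,-0.008,0],"rotation": [0,0,0]},{"grip": 0.3,"travel": [-0.046,-0.008,0],"rotation": [0,0,0]},{"grip": 0.3,"travel": [-0.052,-0.008,0],"rotation": [0,0,0]},{"grip": 0.3,"travel": [-0.058,-0.008,0],"rotation": [0,0,0]},{"grip": 0.3,"travel": [-0.064,-0.008,0],"rotation": [0,0,0]},{"grip": 0.3,"travel": [-0.07,-0.008,0],"rotation": [0,0,0]}]'

```text
time: 3.5
tool_pos: [0.4362, 0.0753, 0.0254]
tool_rot: [0.076, -3.141, 0.0]
wrist_force: [-0.7, -1.3, -0.7]
width: 0.0593
grasp_force: 0.4
```

Emit:
apply_moves --targets '[{"grip": 0.3,"travel": [-0.002,0,0],"rotation": [0,0,0]},{"grip": 0.3,"travel": [-0.004,0,0],"rotation": [0,0,0]}]'

```text
time: 3.7
tool_pos: [0.4399, 0.0754, 0.0254]
tool_rot: [0.076, -3.14, 0.0]
wrist_force: [-1.2, -1.4, 1.6]
width: 0.0594
grasp_force: 1.0
```

Run:
```python
from h import *
s=monitor.state(); print(s["tool_pos"],s["wrist_force"])
c=snap("top"); save(c,"t2"); im=c["im"][140:235,238:388]; cv2.imwrite("pics/t2.png",cv2.resize(im,None,fx=5,fy=5,interpolation=cv2.INTER_CUBIC))
c=snap("scene"); save(c,"s2"); im=c["im"][160:285,250:440]; cv2.imwrite("pics/s2.png",cv2.resize(im,None,fx=4,fy=4,interpolation=cv2.INTER_CUBIC))
```

```text
[0.43988164 0.07540139 0.02543449] [-1.22193605 -1.38941843  1.6129992 ]
```

View pics/s2.png

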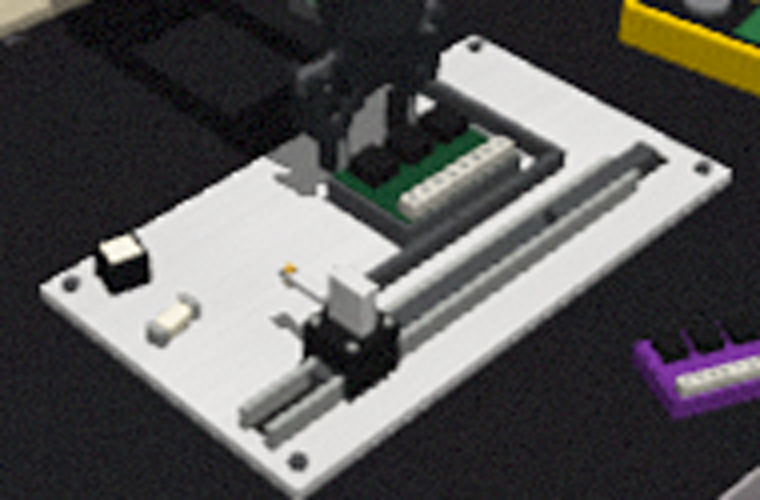

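The scene crop shows the module squared up at crop (430,185), just short of the far fence. Pushing on until the force rises.

Emit:
apply_moves --targets '[{"grip": 0.3,"travel": [-0.001,0,0],"rotation": [0,0,0]},{"grip": 0.3,"travel": [-0.002,0,0],"rotation": [0,0,0]},{"grip": 0.3,"travel": [-0.003,0,0],"rotation": [0,0,0]},{"grip": 0.3,"travel": [-0.004,0,0],"rotation": [0,0,0]}]'

```text
time: 4.2
tool_pos: [0.4437, 0.0756, 0.0254]
tool_rot: [0.076, -3.141, -0.0]
wrist_force: [-1.9, 0.1, 1.8]
width: 0.0597
grasp_force: 0.8
```

Emit:
apply_moves --targets '[{"grip": 0.3,"travel": [-0.001,0,0],"rotation": [0,0,0]},{"grip": 0.3,"travel": [-0.002,0,0],"rotation": [0,0,0]}]'

```text
time: 4.4
tool_pos: [0.4458, 0.0757, 0.0254]
tool_rot: [0.076, -3.141, 0.0]
wrist_force: [-1.5, -0.3, 0.1]
width: 0.0598
grasp_force: 0.8
```

Emit:
apply_moves --targets '[{"grip": 0.3,"travel": [-0.001,0,0],"rotation": [0,0,0]},{"grip": 0.3,"travel": [-0.0015,0,0],"rotation": [0,0,0]}]'

```text
time: 4.6
tool_pos: [0.4464, 0.0757, 0.0252]
tool_rot: [0.076, -3.138, 0.0]
wrist_force: [-6.3, -0.6, 5.2]
width: 0.0601
grasp_force: 3.7
```

Emit:
apply_moves --targets '[{"grip": 0.3,"travel": [-0.001,0,0],"rotation": [0,0,0]},{"grip": 0.3,"travel": [-0.001,0,0],"rotation": [0,0,0]}]'

```text
time: 4.8
tool_pos: [0.4465, 0.0758, 0.0249]
tool_rot: [0.076, -3.136, 0.0]
wrist_force: [-9.0, -0.3, 6.9]
width: 0.06
grasp_force: 5.0
```

Emit:
apply_moves --targets '[{"grip": 0.3,"travel": [0.01,0,0],"rotation": [0,0,0]},{"grip": 0.3,"travel": [0.03,0,0],"rotation": [0,0,0]},{"grip": 0.3,"travel": [0.03,0,-0.04],"rotation": [0,0,0]},{"grip": 0.3,"travel": [0.03,0,-0.08],"rotation": [0,0,0]},{"grip": 0.3,"travel": [0.03,0,-0.1],"rotation": [0,0,0]},{"grip": 0.3,"travel": [0.03,0,-0.1],"rotation": [0,0,0]}]'

```text
time: 5.4
tool_pos: [0.4211, 0.0745, 0.1296]
tool_rot: [-0.076, 3.132, 0.0]
wrist_force: [0.5, -0.2, -0.4]
width: 0.0598
grasp_force: 0.0
```

Run:
```python
from h import *
c=np.array([.5327,.1739]); Y=.048; R=np.array([[np.cos(Y),-np.sin(Y)],[np.sin(Y),np.cos(Y)]])
p=c+R@[-.042,-.175]; print(p); goto([*p,.125],Y)
```

```text
[ 0.49914515 -0.00291366]
travel [-0.0742, -0.0811, 0.0052] rot [0.0066, 0.0066, 1.571]
```

Emit:
apply_moves --targets '[{"grip": 0.55,"travel": [-0.072,-0.086,0.005],"rotation": [0,0,1.571]},{"grip": 0.55,"travel": [-0.072,-0.086,0.005],"rotation": [0,0,1.571]},{"grip": 0.55,"travel": [-0.072,-0.086,0.005],"rotation": [0,0,1.571]},{"grip": 0.55,"travel": [-0.072,-0.086,0.005],"rotation": [0,0,1.571]},{"grip": 0.55,"travel": [-0.072,-0.086,0.005],"rotation": [0,0,1.571]},{"grip": 0.55,"travel": [-0.072,-0.086,0.005],"rotation": [0,0,1.571]},{"grip": 0.55,"travel": [-0.072,-0.086,0.005],"rotation": [0,0,1.571]},{"grip": 0.55,"travel": [-0.072,-0.086,0.005],"rotation": [0,0,1.571]},{"grip": 0.55,"travel": [-0.072,-0.086,0.005],"rotation": [0,0,1.571]},{"grip": 0.55,"travel": [-0.072,-0.086,0.005],"rotation": [0,0,1.571]}]'

```text
time: 6.4
tool_pos: [0.4937, -0.008, 0.1192]
tool_rot: [-2.092, -2.342, 0.001]
wrist_force: [-0.1, 0.6, 0.2]
width: 0.0383
grasp_force: 0.0
```

Run:
```python
from h import *
goto([.497,-.008,.125],.048)
```

```text
travel [-0.0004, 0.0033, -0.0058] rot [-0.001, -0.0002, 0.0647]
```

Emit:
apply_moves --targets '[{"grip": 0.55,"travel": [0,0.003,0.03],"rotation": [0,0,0.065]},{"grip": 0.55,"travel": [0,0.003,0.06],"rotation": [0,0,0.065]},{"grip": 0.55,"travel": [0,0.003,0.08],"rotation": [0,0,0.065]},{"grip": 0.55,"travel": [0,0.003,0.09],"rotation": [0,0,0.065]},{"grip": 0.55,"travel": [0,0.003,0.092],"rotation": [0,0,0.065]},{"grip": 0.55,"travel": [0,0.003,0.092],"rotation": [0,0,0.065]}]'

```text
time: 7.0
tool_pos: [0.4974, -0.0077, 0.0285]
tool_rot: [2.161, 2.281, 0.0]
wrist_force: [0.5, -1.0, 0.4]
width: 0.0384
grasp_force: 0.0
```

```bash
cat >> h.py <<'E'
def fx(p):
    Y=.048; R=np.array([[np.cos(Y),-np.sin(Y)],[np.sin(Y),np.cos(Y)]]); return R.T@(np.array(p)[:2]-[.5327,.1739])
E
python3 - <<'E'
from h import *
s=monitor.state(); print(s["tool_pos"],fx(s["tool_pos"]),s["tool_rot"])
c=snap("wrist"); save(c,"w3"); cv2.imwrite("pics/w3.png",c["im"])
E
```

```text
[ 0.49739169 -0.00768714  0.02853929] [-0.04398048 -0.17968385] [2.16058908e+00 2.28066321e+00 1.46098121e-05]
```

View pics/w3.png

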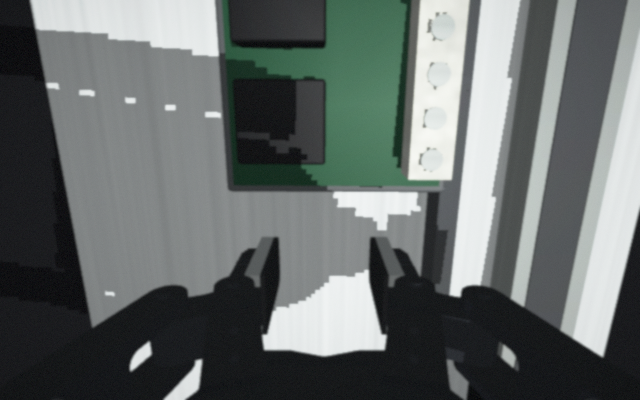

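The wrist view shows the module square against the far fence, its near edge at v≈188 from u=230 to 440. Both fingers are behind it at (265,240) and (385,240). Pushing in +y.

Emit:
apply_moves --targets '[{"grip": 0.55,"travel": [0.006,0,0],"rotation": [0,0,0]},{"grip": 0.55,"travel": [0.012,0,0],"rotation": [0,0,0]},{"grip": 0.55,"travel": [0.017,0,0],"rotation": [0,0,0]},{"grip": 0.55,"travel": [0.022,0,0],"rotation": [0,0,0]},{"grip": 0.55,"travel": [0.027,0,0],"rotation": [0,0,0]},{"grip": 0.55,"travel": [0.032,0,0],"rotation": [0,0,0]},{"grip": 0.55,"travel": [0.036,0,0],"rotation": [0,0,0]},{"grip": 0.55,"travel": [0.04,0,0],"rotation": [0,0,0]},{"grip": 0.55,"travel": [0.043,0,0],"rotation": [0,0,0]},{"grip": 0.55,"travel": [0.045,0,0],"rotation": [0,0,0]}]'

```text
time: 8.05
tool_pos: [0.4949, 0.0375, 0.0284]
tool_rot: [2.161, 2.281, -0.0]
wrist_force: [0.6, -1.8, 1.1]
width: 0.0388
grasp_force: 1.0
```

Emit:
apply_moves --targets '[{"grip": 0.55,"travel": [0.001,0,0],"rotation": [0,0,0]},{"grip": 0.55,"travel": [0.002,0,0],"rotation": [0,0,0]}]'

```text
time: 8.25
tool_pos: [0.4948, 0.0385, 0.0284]
tool_rot: [2.16, 2.28, -0.002]
wrist_force: [-0.5, -10.3, 2.7]
width: 0.0386
grasp_force: 5.0
```

Emit:
apply_moves --targets '[{"grip": 0.55,"travel": [0.001,0,0],"rotation": [0,0,0]},{"grip": 0.55,"travel": [0.002,0,0],"rotation": [0,0,0]}]'

```text
time: 8.45
tool_pos: [0.4946, 0.0386, 0.0285]
tool_rot: [2.159, 2.279, -0.006]
wrist_force: [-1.6, -19.7, 2.6]
width: 0.0388
grasp_force: 9.9
```

Emit:
apply_moves --targets '[{"grip": 0.55,"travel": [-0.02,0,0],"rotation": [0,0,0]},{"grip": 0.55,"travel": [-0.03,0,0],"rotation": [0,0,0]},{"grip": 0.55,"travel": [-0.03,0,-0.05],"rotation": [0,0,0]},{"grip": 0.55,"travel": [-0.03,0,-0.1],"rotation": [0,0,0]},{"grip": 0.55,"travel": [-0.03,0,-0.15],"rotation": [0,0,0]},{"grip": 0.55,"travel": [-0.03,0,-0.2],"rotation": [0,0,0]},{"grip": 0.55,"travel": [-0.03,0,-0.2],"rotation": [0,0,0]},{"grip": 0.55,"travel": [-0.03,0,-0.2],"rotation": [0,0,0]}]'

```text
time: 9.25
tool_pos: [0.4974, 0.0113, 0.2302]
tool_rot: [2.159, 2.278, 0.004]
wrist_force: [-0.8, 0.4, -0.5]
width: 0.0383
grasp_force: 0.0
```

Run:
```python
from h import *
goto([.42,.07,.25],np.pi/2+.048)
```

```text
travel [0.0627, -0.074, -0.0201] rot [0.0029, 0.003, -1.565]
```

Emit:
apply_moves --targets '[{"grip": 0,"travel": [0.063,-0.074,-0.02],"rotation": [0,0,-1.565]},{"grip": 0,"travel": [0.063,-0.074,-0.02],"rotation": [0,0,-1.565]},{"grip": 0,"travel": [0.063,-0.074,-0.02],"rotation": [0,0,-1.565]},{"grip": 0,"travel": [0.063,-0.074,-0.02],"rotation": [0,0,-1.565]},{"grip": 0,"travel": [0.063,-0.074,-0.02],"rotation": [0,0,-1.565]},{"grip": 0,"travel": [0.063,-0.074,-0.02],"rotation": [0,0,-1.565]},{"grip": 0,"travel": [0.063,-0.074,-0.02],"rotation": [0,0,-1.565]},{"grip": 0,"travel": [0.063,-0.074,-0.02],"rotation": [0,0,-1.565]},{"grip": 0,"travel": [0.063,-0.074,-0.02],"rotation": [0,0,-1.565]},{"grip": 0,"travel": [0.063,-0.074,-0.02],"rotation": [0,0,-1.565]}]'

```text
time: 10.25
tool_pos: [0.4179, 0.0703, 0.246]
tool_rot: [-0.017, -3.137, -0.0]
wrist_force: [-0.6, 0.4, 0.3]
width: 0.0853
grasp_force: 0.0
```

Emit:
apply_moves --targets '[{"grip": 0,"travel": [0,0,0],"rotation": [0,0,-0.065]},{"grip": 0,"travel": [0,0,0],"rotation": [0,0,-0.065]},{"grip": 0,"travel": [0,0,0],"rotation": [0,0,-0.065]}]'

```text
time: 10.55
tool_pos: [0.4183, 0.0702, 0.2469]
tool_rot: [0.072, -3.138, -0.0]
wrist_force: [-0.4, -1.2, 0.1]
width: 0.0855
grasp_force: 0.0
```

Run:
```python
from h import *
s=monitor.state(); print(s["tool_pos"],s["tool_rot"])
c=snap("wrist"); save(c,"w4"); cv2.imwrite("pics/w4.png",c["im"])
```

```text
[0.41831907 0.0702156  0.24691085] [ 7.19891458e-02 -3.13810099e+00 -2.13074167e-04]
```

View pics/w4.png

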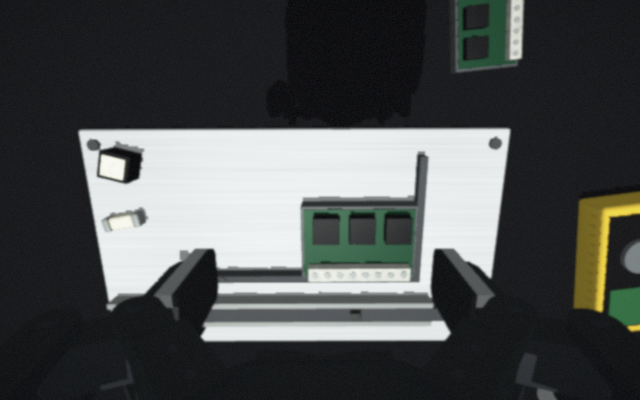

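The wrist view shows the module snug in the corner: its near edge is at v≈200 and its left edge at u≈302, with no gap at the side fence (u≈417). The notch is at (355,314). I'll check this numerically.

Run:
```python
from h import *
c=load("w4"); g=cv2.cvtColor(c["im"],cv2.COLOR_BGR2GRAY).astype(float)
def edge(a):  # first crossing below 150, subpixel
    i=np.argmax(a<150); return i-1+(a[i-1]-150)/(a[i-1]-a[i])
N=np.array([(u,190+edge(g[190:215,u])) for u in range(320,405,6)])
L=np.array([(285+edge(g[v,285:320]),v) for v in range(212,262,6)])
S=np.array([(440-edge(g[v,440:405:-1]),v) for v in range(165,195,5)]) # outer (right) edge side fence
F=np.array([(u,255+edge(g[255:285,u])) for u in range(225,295,8)])
S2=np.array([(400+edge(g[v,400:430]),v) for v in range(165,195,4)])
def fit(px,z):
    P=ray(c,px,z); r=np.array([fx(p) for p in P]); return r
for n,px,z,ax in(("near z12",N,.012,0),("left z12",L,.012,1),("far fence base",F,.012,0),("side fence base",S2,.012,1)):
    r=fit(px,z); k=np.polyfit(r[:,1-ax],r[:,ax],1); print(n,"mean",np.median(r[:,ax]).round(4),"slope",k[0].round(4),"sd",r[:,ax].std().round(4))
for z in(.022,.03): print("notch",fx(ray(c,[(355,314)],z)[0]))
```

```text
near z12 mean -0.0835 slope 0.0084 sd 0.0005
left z12 mean -0.1216 slope -0.004 sd 0.0001
far fence base mean -0.0009 slope -0.0078 sd 0.0006
side fence base mean -0.0006 slope 0.0069 sd 0.0001
notch [ 0.05211269 -0.06173084]
notch [ 0.04683    -0.06251342]
```

The near edge reads about 2 mm long, possibly because of shadow. I'll push again in +x, which also checks the fit by force.

Run:
```python
from h import *
Y=.048; R=np.array([[np.cos(Y),-np.sin(Y)],[np.sin(Y),np.cos(Y)]])
p=np.array([.5327,.1739])+R@[-.115,-.062]; print(p); goto([*p,.0255],np.pi/2+Y)
```

```text
[0.42080731 0.10645353]
travel [-0.0045, 0.0361, 0.2218] rot [0.0001, -0.0021, -0.002]
```

Emit:
apply_moves --targets '[{"grip": 0.3,"travel": [-0.002,0.036,0.04],"rotation": [0,0,0]},{"grip": 0.3,"travel": [-0.004,0.036,0.08],"rotation": [0,0,0]},{"grip": 0.3,"travel": [-0.004,0.036,0.12],"rotation": [0,0,0]},{"grip": 0.3,"travel": [-0.004,0.036,0.16],"rotation": [0,0,0]},{"grip": 0.3,"travel": [-0.004,0.036,0.19],"rotation": [0,0,0]},{"grip": 0.3,"travel": [-0.004,0.036,0.21],"rotation": [0,0,0]},{"grip": 0.3,"travel": [-0.004,0.036,0.222],"rotation": [0,0,0]},{"grip": 0.3,"travel": [-0.012,0.036,0.222],"rotation": [0,0,0]},{"grip": 0.3,"travel": [-0.018,0.036,0.222],"rotation": [0,0,0]},{"grip": 0.3,"travel": [-0.022,0.036,0.222],"rotation": [0,0,0]}]'

```text
time: 11.6
tool_pos: [0.4416, 0.1074, 0.0282]
tool_rot: [-0.075, 3.137, 0.001]
wrist_force: [-0.2, 0.6, 0.3]
width: 0.0598
grasp_force: 0.0
```

Emit:
apply_moves --targets '[{"grip": 0.3,"travel": [-0.001,0,0],"rotation": [0,0,0]},{"grip": 0.3,"travel": [-0.003,0,0],"rotation": [0,0,0]},{"grip": 0.3,"travel": [-0.004,0,0],"rotation": [0,0,0]}]'

```text
time: 11.9
tool_pos: [0.4437, 0.1074, 0.0269]
tool_rot: [-0.076, 3.14, 0.0]
wrist_force: [-0.1, -1.1, -0.6]
width: 0.0597
grasp_force: 0.0
```

Emit:
apply_moves --targets '[{"grip": 0.3,"travel": [-0.001,0,0],"rotation": [0,0,0]},{"grip": 0.3,"travel": [-0.002,0,0],"rotation": [0,0,0]}]'

```text
time: 12.1
tool_pos: [0.4448, 0.1075, 0.0264]
tool_rot: [0.076, -3.14, 0.0]
wrist_force: [-6.0, -1.1, 3.2]
width: 0.0596
grasp_force: 3.1
```

Run:
```python
from h import *
s=monitor.state(); print(s["tool_pos"],fx(s["tool_pos"]),s["wrist_force"],"ref",fx([.4464,.0757]))
```

```text
[0.4448241  0.10747627 0.02635041] [-0.09096181 -0.0621308 ] [-6.01214912 -1.06225531  3.17024677] ref [-0.09091239 -0.09394609]
```

The contact point repeats at x' = -0.091, so the module was already flush. One firm press, then I'll leave for the fin.

Emit:
apply_moves --targets '[{"grip": 0.3,"travel": [-0.002,0,0],"rotation": [0,0,0]},{"grip": 0.3,"travel": [-0.002,0,0],"rotation": [0,0,0]}]'

```text
time: 12.3
tool_pos: [0.4449, 0.1075, 0.0256]
tool_rot: [0.076, -3.135, 0.001]
wrist_force: [-9.7, -0.0, 6.4]
width: 0.0596
grasp_force: 5.2
```

Emit:
apply_moves --targets '[{"grip": 0.3,"travel": [0.015,0,0],"rotation": [0,0,0]},{"grip": 0.3,"travel": [0.03,0,0],"rotation": [0,0,0]},{"grip": 0.0,"travel": [0.03,0,-0.05],"rotation": [0,0,0]},{"grip": 0.0,"travel": [0.03,0,-0.1],"rotation": [0,0,0]},{"grip": 0.0,"travel": [0.03,0,-0.15],"rotation": [0,0,0]},{"grip": 0.0,"travel": [0.03,-0.05,-0.17],"rotation": [0,0,0]},{"grip": 0.0,"travel": [0.03,-0.1,-0.17],"rotation": [0,0,0]},{"grip": 0.0,"travel": [0.03,-0.15,-0.17],"rotation": [0,0,0]},{"grip": 0.0,"travel": [0.03,-0.18,-0.17],"rotation": [0,0,0]},{"grip": 0.0,"travel": [0.03,-0.18,-0.17],"rotation": [0,0,0]}]'

```text
time: 13.3
tool_pos: [0.426, -0.0774, 0.1967]
tool_rot: [-0.069, 3.14, -0.003]
wrist_force: [-0.3, 0.4, -0.1]
width: 0.0854
grasp_force: 0.0
```

Run:
```python
from h import *
c=load("s2"); im=c["im"]
# scene crop x4 offset (250,160): fin top centre, triangulate with top view
a=np.array([250+352/4-.4,160+275/4-.4]); t=load("t2"); b=np.array([238+562/5-.4,140+92/5-.4])
P=lambda c:c["K"]@np.c_[c["R"],c["t"]]
X=cv2.triangulatePoints(P(c),P(t),a,b).ravel(); X=X[:3]/X[3]; print("fin top tri",X,fx(X),proj(c,X)-a)
c=snap("wrist"); save(c,"w5"); cv2.imwrite("pics/w5.png",c["im"]); s=monitor.state(); print(s["tool_pos"])
c=snap("top"); save(c,"t5"); h=cv2.cvtColor(c["im"],cv2.COLOR_BGR2HSV);
```

```text
fin top tri [ 0.59263945 -0.08148395  0.09292664] [ 0.04761669 -0.2579658 ] [[-0.75349167  0.08111777]]
[ 0.42586778 -0.07550439  0.19647469]
```

View pics/w5.png

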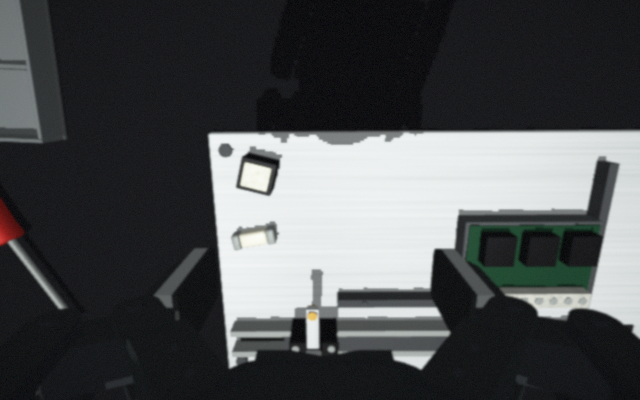

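The wrist view shows the fin at (313,335) with the orange probe tip at (312,315). The module still sits at the right, in the corner. Now computing the fin target.

Run:
```python
from h import *
c=load("w5")
print("probe tip",fx(ray(c,[(312,315)],.062)[0]),"fin top",[fx(ray(c,[(313,v)],.092)[0]).round(4) for v in(330,348)])
Y=.048; R=np.array([[np.cos(Y),-np.sin(Y)],[np.sin(Y),np.cos(Y)]])
p=np.array([.5327,.1739])+R@[.047,-.258]; print(p); goto([*p,.15],np.pi/2+Y)
```

```text
probe tip [-0.00531659 -0.25556776] fin top [array([-0.0122, -0.2537]), array([ 0.004 , -0.2539])]
[ 0.59202511 -0.08154771]
travel [-0.1657, -0.0149, 0.0463] rot [0.0004, -0.0001, -0.0023]
```

Emit:
apply_moves --targets '[{"grip": 0,"travel": [-0.05,-0.005,0],"rotation": [0,0,0]},{"grip": 0,"travel": [-0.1,-0.01,0],"rotation": [0,0,0]},{"grip": 0,"travel": [-0.14,-0.013,0],"rotation": [0,0,0]},{"grip": 0,"travel": [-0.166,-0.013,0],"rotation": [0,0,0]},{"grip": 0,"travel": [-0.166,-0.013,0.03],"rotation": [0,0,0]},{"grip": 0,"travel": [-0.166,-0.013,0.05],"rotation": [0,0,0]},{"grip": 0,"travel": [-0.166,-0.013,0.05],"rotation": [0,0,0]}]'

```text
time: 14.1
tool_pos: [0.59, -0.0762, 0.1422]
tool_rot: [0.079, -3.134, -0.003]
wrist_force: [-0.6, 0.7, -0.9]
width: 0.0855
grasp_force: 0.0
```

Run:
```python
from h import *
s=monitor.state(); print(s["tool_pos"],fx(s["tool_pos"]))
c=snap("scene"); save(c,"s6"); cv2.imwrite("pics/s6.png",cv2.resize(c["im"][150:285,250:440],None,fx=4,fy=4,interpolation=cv2.INTER_CUBIC))
```

```text
[ 0.59004925 -0.07624756  0.14217551] [ 0.04528072 -0.25261116]
```

View pics/s6.png

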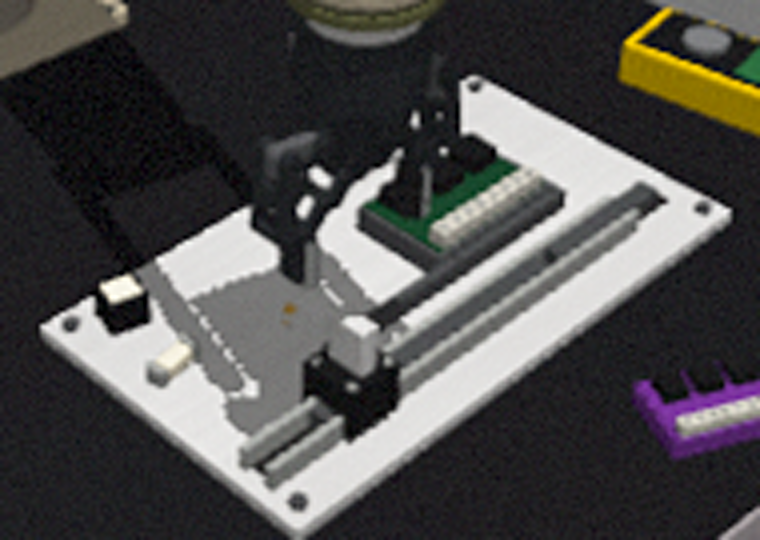

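Run:
```python
from h import *
c=load("s6"); s=monitor.state(); R=cv2.Rodrigues(np.array(s["tool_rot"],float))[0]; p=np.array(s["tool_pos"])
for y in(-.05,.05): print("tip crop",(proj(c,p+R@[0,y,0])-[250,150])*4)
Y=.048; R2=np.array([[np.cos(Y),-np.sin(Y)],[np.sin(Y),np.cos(Y)]])
for ty in(-.252,-.256,-.26):
  for z in(.075,.085,.093):
    q=[np.r_[np.array([.5327,.1739])+R2@[.047+a,ty+b],z] for a in(-.015,.015) for b in(-.007,.007)]
    print(ty,z,((proj(c,q)-[250,150])*4).round().tolist())
```

```text
tip crop [[291.62645656 281.74615356]]
tip crop [[411.2729557  206.26032117]]
-0.252 0.075 [[328.0, 324.0], [344.0, 314.0], [363.0, 348.0], [379.0, 337.0]]
-0.252 0.085 [[328.0, 312.0], [344.0, 301.0], [363.0, 336.0], [379.0, 325.0]]
-0.252 0.093 [[328.0, 302.0], [344.0, 292.0], [363.0, 326.0], [380.0, 315.0]]
-0.256 0.075 [[323.0, 327.0], [339.0, 317.0], [358.0, 351.0], [374.0, 340.0]]
-0.256 0.085 [[323.0, 315.0], [339.0, 304.0], [358.0, 339.0], [375.0, 328.0]]
-0.256 0.093 [[323.0, 305.0], [340.0, 295.0], [359.0, 329.0], [375.0, 318.0]]
-0.26 0.075 [[318.0, 330.0], [335.0, 320.0], [353.0, 354.0], [370.0, 343.0]]
-0.26 0.085 [[318.0, 318.0], [335.0, 307.0], [354.0, 342.0], [370.0, 331.0]]
-0.26 0.093 [[319.0, 308.0], [335.0, 298.0], [354.0, 332.0], [370.0, 321.0]]
```

Run:
```python
from h import *
c=load("s6"); cv2.imwrite("pics/s6b.png",cv2.resize(c["im"][215:265,315:365],None,fx=12,fy=12,interpolation=cv2.INTER_NEAREST))
```

```text
(no output)
```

View pics/s6b.png

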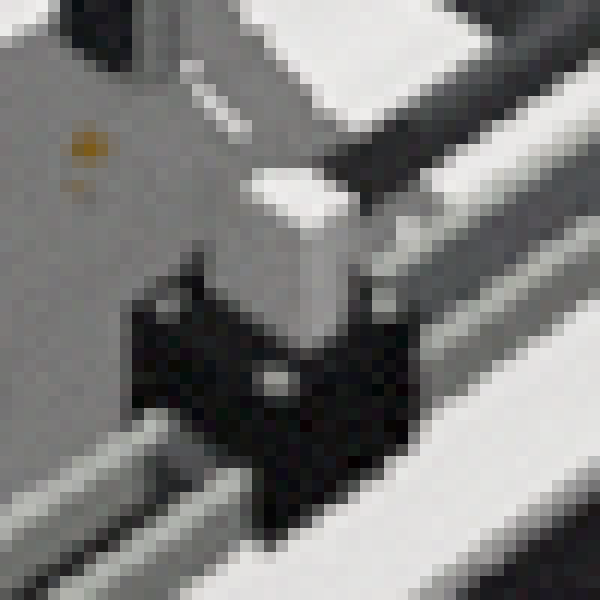

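The enlarged view shows the fin's top corners at (310,228) and (357,195). These match y' = -0.252 with the top at z = 0.085, so the grip point is at z ≈ 0.069, directly below the tool. Descending to grip.

Emit:
apply_moves --targets '[{"grip": 0,"travel": [-0.001,0,0.03],"rotation": [0,0,0]},{"grip": 0,"travel": [-0.001,0,0.05],"rotation": [0,0,0]},{"grip": 0,"travel": [-0.001,0,0.065],"rotation": [0,0,0]},{"grip": 0,"travel": [-0.001,0,0.074],"rotation": [0,0,0]},{"grip": 0,"travel": [-0.001,0,0.074],"rotation": [0,0,0]},{"grip": 0,"travel": [-0.001,0,0.074],"rotation": [0,0,0]}]'

```text
time: 14.75
tool_pos: [0.5941, -0.0786, 0.0736]
tool_rot: [-0.076, 3.139, -0.001]
wrist_force: [0.3, 0.3, -0.3]
width: 0.0856
grasp_force: 0.0
```

Run:
```python
from h import *
s=monitor.state(); print(s["tool_pos"],fx(s["tool_pos"]),s["wrist_force"],s["tool_rot"])
```

```text
[ 0.59407828 -0.07861961  0.07356144] [ 0.0491913  -0.25517379] [ 0.28474692  0.33973517 -0.27128523] [-7.58433803e-02  3.13935791e+00 -5.02064495e-04]
```

Emit:
apply_moves --targets '[{"grip": 0,"travel": [0.002,0.003,0.004],"rotation": [0,0,0]},{"grip": 0.5,"travel": [0.002,0.003,0.004],"rotation": [0,0,0]},{"grip": 1,"travel": [0.002,0.003,0.004],"rotation": [0,0,0]},{"grip": 1,"travel": [0.002,0.003,0.004],"rotation": [0,0,0]},{"grip": 1,"travel": [0.002,0.003,0.004],"rotation": [0,0,0]},{"grip": 1,"travel": [0.002,0.003,0.004],"rotation": [0,0,0]},{"grip": 1,"travel": [0.002,0.003,0.004],"rotation": [0,0,0]},{"grip": 1,"travel": [0.002,0.003,0.004],"rotation": [0,0,0]}]' --grip_force 50

```text
time: 15.55
tool_pos: [0.5914, -0.0761, 0.0689]
tool_rot: [-0.075, 3.14, -0.001]
wrist_force: [-2.0, -2.7, 4.8]
width: 0.0136
grasp_force: 50.4
```

Run:
```python
from h import *
s=monitor.state(); print(s["tool_pos"],fx(s["tool_pos"]),s["wrist_force"],s["width"],s["grasp_force"])
```

```text
[ 0.59144261 -0.07605388  0.06889836] [ 0.04668177 -0.25248455] [-1.96469242 -2.6539264   4.81556423] 0.013550109873441107 50.393895506858826
```

Gripped, with a width of 13.6 mm. Sliding along the rail.

Emit:
apply_moves --targets '[{"grip": 1,"travel": [0,0.005,0],"rotation": [0,0,0]},{"grip": 1,"travel": [0,0.013,0],"rotation": [0,0,0]},{"grip": 1,"travel": [0,0.023,0],"rotation": [0,0,0]},{"grip": 1,"travel": [0,0.033,0],"rotation": [0,0,0]},{"grip": 1,"travel": [0,0.043,0],"rotation": [0,0,0]},{"grip": 1,"travel": [0,0.053,0],"rotation": [0,0,0]},{"grip": 1,"travel": [0,0.063,0],"rotation": [0,0,0]},{"grip": 1,"travel": [0,0.073,0],"rotation": [0,0,0]},{"grip": 1,"travel": [0,0.081,0],"rotation": [0,0,0]},{"grip": 1,"travel": [0,0.085,0],"rotation": [0,0,0]}]'

```text
time: 16.55
tool_pos: [0.5872, 0.0092, 0.0689]
tool_rot: [-0.076, 3.14, -0.001]
wrist_force: [-2.8, -6.0, 5.4]
width: 0.0134
grasp_force: 50.5
```

Emit:
apply_moves --targets '[{"grip": 1,"travel": [0,0.008,0],"rotation": [0,0,0]},{"grip": 1,"travel": [0,0.016,0],"rotation": [0,0,0]},{"grip": 1,"travel": [0,0.025,0],"rotation": [0,0,0]},{"grip": 1,"travel": [0,0.034,0],"rotation": [0,0,0]},{"grip": 1,"travel": [0,0.043,0],"rotation": [0,0,0]},{"grip": 1,"travel": [0,0.052,0],"rotation": [0,0,0]},{"grip": 1,"travel": [0,0.061,0],"rotation": [0,0,0]},{"grip": 1,"travel": [0,0.068,0],"rotation": [0,0,0]},{"grip": 1,"travel": [0,0.073,0],"rotation": [0,0,0]},{"grip": 1,"travel": [0,0.076,0],"rotation": [0,0,0]}]'

```text
time: 17.55
tool_pos: [0.5835, 0.0849, 0.0689]
tool_rot: [0.076, -3.141, 0.001]
wrist_force: [-2.9, -5.2, 6.6]
width: 0.0132
grasp_force: 50.6
```

Run:
```python
from h import *
s=monitor.state(); print(s["tool_pos"],fx(s["tool_pos"]),s["wrist_force"],s["width"],s["grasp_force"])
```

```text
[0.58346829 0.08494572 0.06887212] [ 0.04644165 -0.09128777] [-2.94415636 -5.24706065  6.5615051 ] 0.013173287717831206 50.647167563438416
```

Emit:
apply_moves --targets '[{"grip": 1,"travel": [0,0.005,0],"rotation": [0,0,0]},{"grip": 1,"travel": [0,0.01,0],"rotation": [0,0,0]},{"grip": 1,"travel": [0,0.014,0],"rotation": [0,0,0]},{"grip": 1,"travel": [0,0.017,0],"rotation": [0,0,0]},{"grip": 1,"travel": [0,0.019,0],"rotation": [0,0,0]}]'

```text
time: 18.05
tool_pos: [0.5826, 0.1038, 0.0689]
tool_rot: [0.076, -3.141, 0.001]
wrist_force: [-3.4, -5.7, 7.0]
width: 0.0131
grasp_force: 50.7
```

Emit:
apply_moves --targets '[{"grip": 1,"travel": [0,0.001,0],"rotation": [0,0,0]},{"grip": 1,"travel": [0,0.002,0],"rotation": [0,0,0]}]'

```text
time: 18.25
tool_pos: [0.5825, 0.1057, 0.0689]
tool_rot: [0.076, -3.141, 0.001]
wrist_force: [-3.2, -3.8, 6.2]
width: 0.0135
grasp_force: 50.7
```

Emit:
apply_moves --targets '[{"grip": 1,"travel": [0,0.001,0],"rotation": [0,0,0]},{"grip": 1,"travel": [0,0.002,0],"rotation": [0,0,0]}]'

```text
time: 18.45
tool_pos: [0.5824, 0.1079, 0.0689]
tool_rot: [0.076, -3.141, 0.001]
wrist_force: [-3.6, -2.9, 6.6]
width: 0.0133
grasp_force: 50.7
```

Emit:
apply_moves --targets '[{"grip": 1,"travel": [0,0.001,0],"rotation": [0,0,0]},{"grip": 1,"travel": [0,0.002,0],"rotation": [0,0,0]}]'

```text
time: 18.65
tool_pos: [0.5822, 0.1104, 0.0689]
tool_rot: [0.076, -3.141, -0.0]
wrist_force: [-2.6, -1.0, 6.7]
width: 0.0133
grasp_force: 50.6
```

Emit:
apply_moves --targets '[{"grip": 1,"travel": [0,0.001,0],"rotation": [0,0,0]},{"grip": 1,"travel": [0,0.001,0],"rotation": [0,0,0]}]'

```text
time: 18.85
tool_pos: [0.5821, 0.1115, 0.0688]
tool_rot: [0.076, -3.141, -0.001]
wrist_force: [-2.8, -0.2, 5.3]
width: 0.0135
grasp_force: 50.6
```

Emit:
apply_moves --targets '[{"grip": 1,"travel": [0,0.001,0],"rotation": [0,0,0]},{"grip": 1,"travel": [0,0.001,0],"rotation": [0,0,0]}]'

```text
time: 19.05
tool_pos: [0.5821, 0.1125, 0.0689]
tool_rot: [0.076, -3.141, -0.001]
wrist_force: [-3.4, -0.8, 5.8]
width: 0.0133
grasp_force: 50.6
```

Emit:
apply_moves --targets '[{"grip": 1,"travel": [0,0.001,0],"rotation": [0,0,0]},{"grip": 1,"travel": [0,0.001,0],"rotation": [0,0,0]}]'

```text
time: 19.25
tool_pos: [0.5821, 0.1135, 0.0689]
tool_rot: [0.076, -3.141, -0.001]
wrist_force: [-3.0, -0.4, 5.4]
width: 0.0136
grasp_force: 50.6
```

Emit:
apply_moves --targets '[{"grip": 1,"travel": [0,0.001,0],"rotation": [0,0,0]},{"grip": 1,"travel": [0,0.001,0],"rotation": [0,0,0]}]'

```text
time: 19.45
tool_pos: [0.5821, 0.1144, 0.0689]
tool_rot: [0.076, -3.141, -0.0]
wrist_force: [-3.0, -1.5, 6.0]
width: 0.0134
grasp_force: 50.6
```

Emit:
apply_moves --targets '[{"grip": 1,"travel": [0,0.001,0],"rotation": [0,0,0]},{"grip": 1,"travel": [0,0.001,0],"rotation": [0,0,0]}]'

```text
time: 19.65
tool_pos: [0.582, 0.115, 0.0689]
tool_rot: [0.076, -3.141, 0.001]
wrist_force: [-3.0, -3.0, 7.0]
width: 0.0135
grasp_force: 50.7
```

Low drag spans y ≈ 0.110 to 0.1145, so I'll back off to about the centre at 0.112.

Emit:
apply_moves --targets '[{"grip": 1,"travel": [0,-0.0015,0],"rotation": [0,0,0]},{"grip": 1,"travel": [0,-0.003,0],"rotation": [0,0,0]},{"grip": 1,"travel": [0,-0.003,0],"rotation": [0,0,0]},{"grip": 1,"travel": [0,-0.003,0],"rotation": [0,0,0]},{"grip": 1,"travel": [0,-0.003,0],"rotation": [0,0,0]},{"grip": 1,"travel": [0,-0.003,0],"rotation": [0,0,0]}]'

```text
time: 20.25
tool_pos: [0.5821, 0.1125, 0.0689]
tool_rot: [0.076, -3.141, -0.001]
wrist_force: [-3.2, -0.7, 5.4]
width: 0.014
grasp_force: 50.6
```

Run:
```python
from h import *
c=snap("top"); s=monitor.state(); print(s["tool_pos"],fx(s["tool_pos"]),s["wrist_force"],s["grasp_force"],np.abs(s["qd"]).max())
# module untouched & bystanders: difference vs picture taken after the last push
c0=load("t5"); d=cv2.absdiff(c["im"],c0["im"]).max(2); 
t0=load("top")["im"]
for n,(u,v,w) in dict(relay=(363,211,7),fuse=(365,193,7),meter=(207,182,16),purple=(297,121,14),cap=(217,128,9),driver=(433,190,20),spanner=(435,132,15),tray=(443,236,25)).items():
    a=cv2.absdiff(c["im"],t0)[v-w:v+w,u-w:u+w].max(2); print(n,(a>60).sum())
```

```text
[0.58213182 0.11250243 0.06885811] [ 0.04642894 -0.06369867] [-1.90340007 -0.59351122  6.3293893 ] 50.60722231864929 0.0018176716670101354
relay 0
fuse 0
meter 0
purple 483
cap 0
driver 0
spanner 0
tray 0
```

```bash
python3 -c "
from h import *
print(ticket.sign_off())"
```

```text
the job is handed in; nothing more can be done
None
```

The job is handed in at about 20 s: the module was flush in the fence corner by touch, and the fin is gripped at 50 N with the carriage in the notch's low-drag zone. The sign-off returned no verdict, I viewed 11 pictures (one over the limit of 10), and no named bystander had moved in the top view.

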